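Load a tin into the spring pusher tray

ROBOT

A 6-joint arm with a two-finger parallel gripper is mounted at the origin on the work surface. World frame = base frame: x ahead of the robot, y to its left, z up, the work surface at z = 0. Lengths are in m, angles in rad, forces in N, time in s.
With the tool pointing down it reaches from about 0.3 to 0.775 m from the base axis. Payload 14.6 kg.
Tool frame: the origin (TCP) lies between the finger pads; the fingertips stand ctrl.tip_extent ahead of it and the grasp point (between the pads) lies 3 mm ahead of it (ctrl.tip_extent is the distance from the TCP to the fingertips, in m); z points along the fingers, y is the line along which they close (so a half turn about z gives the same grasp; the last joint's range is limited). The gripper opens to 94 mm and grips with 3 to 60 N. Pads are 16 mm wide; open, the fingers measure 119 mm over their backs; the gripper's body (75 mm by 177 mm) begins 78 mm behind the grasp point.
Start: joints at [-1.22, 0.3, 1.521, -0, 1.321, -0.067], TCP at [0.223, -0.503, 0.227] pointing down, gripper open.
Joint ranges: [-3.03, 3.03], [-0.79, 2.21], [0.23, 2.52], [-1.04, 4.18], [0, 3.07], [-2.55, 2.55]. Speed limits (rad/s): [2.22, 2.22, 2.57, 3.14, 3.14, 3.14].

INTERFACE

Orientations are given as [roll, pitch, yaw] about the fixed x, y, z axes, in that order (R = Rz(yaw) Ry(pitch) Rx(roll)).
In Python, from station import ctrl gives the robot as it stands.
- The arm moves only by the tool shift_gripper, called after "Request:" in YAML: its name, and indented under it one key for each argument. Schema: {"type":"object","properties":{"steps":{"type":"array","items":{"type":"array","items":{"type":"number"},"minItems":6,"maxItems":6},"minItems":1,"maxItems":10},"aperture":{"type":"number"},"clamp_n":{"type":"number"},"only":{"type":"string"},"quiet":{"type":"boolean"},"lines":{"type":"string"}},"required":["steps"],"additionalProperties":false}. steps is a list of rows, 1 to 10 of them, each of 6 numbers: dx, dy, dz in m, then a rotation vector rx, ry, rz in rad; each row shifts and turns the commanded pose from where the row before left it, along the tool's axes as they then stand; what a row does not reach is not made up. A row lasts 1/10 s, in which the tool goes at most 0.05 m and 0.15 rad, less where a joint would pass 70% of its speed; a pose out of reach is approached as far as the arm can. aperture is the finger opening in m, set as the call begins (left out keeps the last). The fingers move at their own pace and stop on an object; clamp_n is the grip in N (left out, the last holds). Time passes only in rows, so rows that do not move let the fingers close. The tool returns the time, the measured TCP pose, the force, the opening and the grip force at its end. only (a regular expression) keeps the lines of the reply that match it, lines (a string "A,B") keeps lines A to B, and quiet returns only ok. Input that does not fit is refused with a message, and nothing moves.
- ctrl.get_obs(): the state, without advancing time (a new reading comes with each control period).
- ctrl.camera(name): name is "side" or "top"; returns a dict with "pixels" (480x640x3 uint8, blue, green, red), "fx", "fy", "cx", "cy" (pixels), "extrinsics" (4x4, takes a point from camera to world coordinates). Camera axes: x right, y up, looking along -z (the intrinsics and any distortion apply to the point x, -y, -z); pixel columns grow to the right and rows downward; lengths in m; the calibration is good to about 2 mm. A picture is of the moment at which its call begins. There is no depth.
- ctrl.hand_in(): hands the job in; it is judged then, once.
The state is a dict: "time_s": time; "qpos": joint angles; "joint_vel": joint speeds; "tau": joint torques, N m; "ee_pos": TCP position; "eef_rot": TCP orientation; "force": force on the tool from outside, world axes, zero at the start; "moment": the same for the moment, N m; "grip_width": finger opening in m; "grip_force": force on a finger pad.
Only numpy, scipy, OpenCV 4.12 (cv2) and the standard library are available. Lean on these libraries where they do the work, as an engineer would, in place of code of your own. Each camera call takes 0.05 s, during which the arm holds its last target. There are 200 camera calls.

TASK

Pull the stock drawer open by its handle, take out the square tin (leave the round one in the drawer) and set it upright between the side rails of the spring pusher tray, in front of the pusher. Press the tin straight back against the sprung pusher until the pusher is fully back against its hard stop, firmly but without ramming it, and finish while still holding the tin pressed there, so that a colleague can clip on the front fence. Leave the other goods on the counter and on the cabinet where they stand.

Things in the scene. Friction and masses are not known exactly. Their poses are not given: they have to be found in the camera images.
- cab_drawer0 (a joint): Opening of the drawer, m: 0 is shut (it may start up to 0.015 open), 0.134 is its end stop; it slides along the cabinet's -x axis and stays where it is left (about 1 N of friction). Opened 0.12, the tins stand clear of the cabinet's top.
- cab_drawer0_handle (a point): Middle of the drawer's handle, a dark steel bar 11 mm thick and 120 mm long, level, parallel to the cabinet's front and 35 mm out from it (30 mm of free gap behind the bar), 72 mm above the counter. The bar runs along this point's y axis; its -x axis is the way the drawer opens.
- cab: Fixed wooden cabinet with one drawer, 200 deep (x) x 280 wide (y) x 110 mm high; origin at the centre of its underside, front facing its -x. Drawer: inner floor 22 mm above the counter, side walls up to 88 mm, front up to 98 mm above the counter; inside 155 mm long (x), 238 mm wide (y). Yaw 0 to 0.25 rad.
- square_tin: The tin to load: plain steel square tin, 56 x 56 x 70 mm high, dark seam 52 mm up, 110 to 210 g. Origin at the centre of its underside, z up, x and y along its sides. It stands in the front half of the drawer, left or right of the middle, turned up to 0.3 rad to the cabinet; the round tin is on the other side, about 45 mm of free gap between them.
- round_tin: Round steel tin, 58 mm in diameter, 60 mm high, that stays in the drawer; origin at the centre of its underside.
- tray: Fixed black spring pusher tray, 250 x 74 mm, floor 6 mm thick, x = -100 to 150 mm. Tins are pressed along its +x. Origin on the counter, under the pusher's front face at rest. Rails to x = 70 mm: 64 mm apart, 5 mm thick, tops 21 mm above the counter. Stop plate at x = 60 mm, 56 mm high. Yaw -0.6 to 0.2 rad. A tin centred at x = -55 mm stands clear of the pusher.
- pusher (a joint): How far the sprung pusher is pressed in along the tray's x axis, m: 0 at rest, 0.050 at the hard stop. The spring (160 N/m) pushes back with 6.4 N at first and 14.4 N at the stop, and returns the pusher when let go. At the stop 18 to 30 N is a good push; over 60 N is ramming.
- pusher_face (a point): Centre of the front face of the pusher, an aluminium plate 54 wide x 50 mm high x 6 mm thick, from 7 to 57 mm above the counter; x axis along the tray's x. Pressed fully back, the tin's centre is at x = 22 mm in the tray's frame.
- mug_back: White mug, 76 mm in diameter, 90 mm high, on the counter behind the tray; origin at the centre of its underside. Leave alone.
- mug_top: White mug, 76 mm in diameter, 85 mm high, on top of the cabinet, towards its rear; origin at the centre of its underside. Leave alone.
- jar: White ceramic jar, 68 mm in diameter, 90 mm high, on the counter behind the tray; origin at the centre of its underside. Leave alone.
- bottle: Brown glass bottle, 52 mm in diameter, 170 mm high, on the counter at the robot's left; origin at the centre of its underside. Leave alone.
- gift_box: Cardboard gift box, 90 x 70 x 40 mm high, on the counter near the robot; origin at the centre of its underside. Leave alone.
- fence: Clear plastic front fence of the tray, 100 mm long, 39 mm high, lying ready on the counter near the robot; origin at the centre of its underside. Leave alone.

How it is judged:
By the outcome, as a careful person would: the job done as asked, in the order asked, and still so for the second after the job is handed in, while the arm keeps its last pose, push and grip.
It also fails if it takes over 67 s, if anything falls off the work surface, if the arm or the gripper's body presses on something with over 40 N, if the wrist force passes 120 N, or if a joint passes its speed limit or range.

## Working session

There is one attempt and no reset: what is moved stays moved. The work goes in short steps, Python scripts to look and compute and a tool call to move; the robot and the scene stay as the last step left them, time stands still between calls to the robot, and variables do not carry over. Pictures are saved under pics/ and viewed, at most 10 in all, crops included, and the job is handed in when it is done.

```bash
ls; mkdir -p pics; python3 - <<'E'
from station import ctrl
import cv2,numpy as np
np.set_printoptions(precision=4,suppress=True)
for n in ("side","top"):
    c=ctrl.camera(n); cv2.imwrite(f"pics/{n}0.png",c["pixels"])
    print(n,c["fx"],c["fy"],c["cx"],c["cy"],[k for k in c]);print(c["extrinsics"])
print(ctrl.tip_extent);print(ctrl.get_obs())
E
```

```text
pics
station.py
side 607.6100507005649 607.6100507005649 316.5239649190008 243.1096649544963 ['pixels', 'fx', 'fy', 'cx', 'cy', 'extrinsics']
[[-0.8013  0.3143 -0.5091 -0.2363]
 [-0.5982 -0.4339  0.6737  1.0732]
 [-0.0092  0.8443  0.5357  0.9081]
 [ 0.      0.      0.      1.    ]]
top 543.8499337952362 543.8499337952362 334.6490165256033 241.07914040016132 ['pixels', 'fx', 'fy', 'cx', 'cy', 'extrinsics']
[[-0.0194  0.992  -0.1246  0.418 ]
 [-0.9998 -0.0198 -0.0023  0.046 ]
 [-0.0047  0.1245  0.9922  1.2661]
 [ 0.      0.      0.      1.    ]]
0.022
{'time_s': 0.1, 'qpos': array([-1.2196,  0.3004,  1.5215, -0.    ,  1.3207, -0.0666]), 'joint_vel': array([-0.0007, -0.0002, -0.002 , -0.0008, -0.    , -0.001 ]), 'tau': array([  0.0014, -53.2645, -35.3281,   0.0709,   0.0235,  -0.0001]), 'ee_pos': array([ 0.2231, -0.5025,  0.227 ]), 'eef_rot': array([-3.1406, -0.    ,  0.4178]), 'force': array([-0.5258, -0.1423, -0.1763]), 'moment': array([-0.0297, -0.0067, -0.0323]), 'grip_force': 0.0, 'grip_width': 0.09384589349961475}
```
View pics/top0.png

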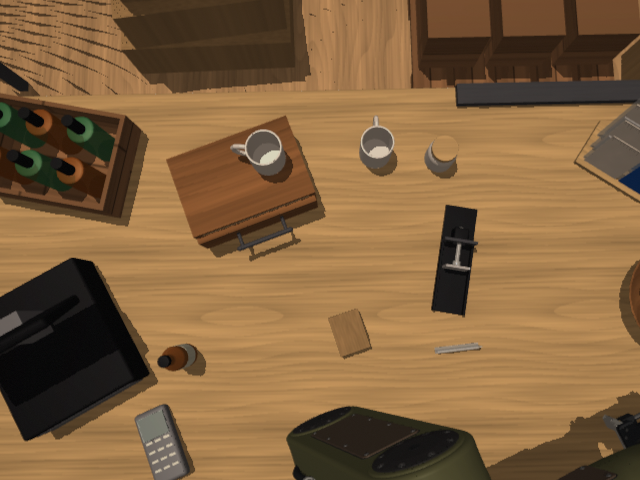

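View pics/side0.png

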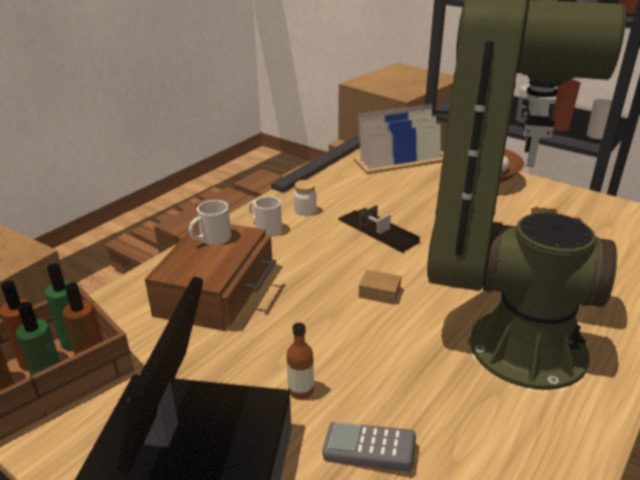

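The top view shows the handle from about (239,246) to (295,231) and the tray from about (460,206) to (449,315). The side view shows the handle near (262,275) and the tray near (378,228). I'll enlarge these areas next.

```bash
python3 - <<'E'
import cv2,numpy as np
t=cv2.imread("pics/top0.png");s=cv2.imread("pics/side0.png")
def c(im,x,y,w,h,k): 
    o=cv2.resize(im[y:y+h,x:x+w],None,fx=k,fy=k,interpolation=cv2.INTER_CUBIC)
    for i in range(0,w,10): cv2.line(o,(i*k,0),(i*k,6 if i%50 else 14),(0,255,255),1)
    for i in range(0,h,10): cv2.line(o,(0,i*k),(6 if i%50 else 14,i*k),(0,255,255),1)
    return o
a=c(t,230,215,80,50,5); b=c(t,420,200,80,120,5)
d=c(s,235,250,80,60,5); e=c(s,330,200,100,60,4)
o=np.zeros((600,800,3),np.uint8)
o[:250,:400]=a;o[:600,400:800]=b;o[250:550,:400]=d
cv2.imwrite("pics/c1.png",o)
cv2.imwrite("pics/c2.png",c(s,330,200,100,60,8))
E
```

View pics/c1.png

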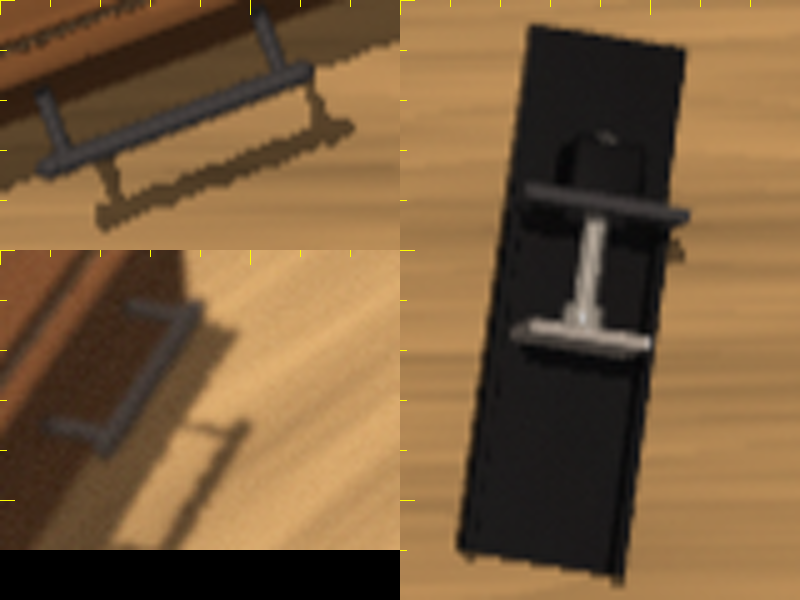

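View pics/c2.png

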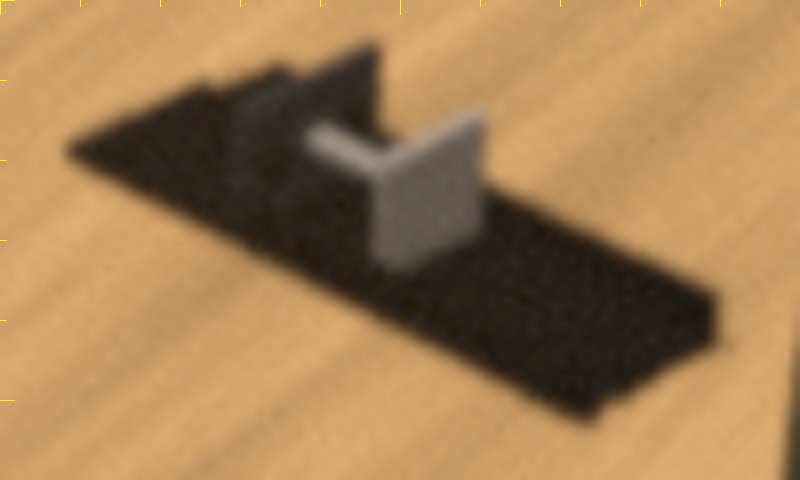

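The crops give the handle ends as top (239,248.8) and (291.6,229.2), side (256,289) and (274.4,261.6). The pusher's top front corners are at top (442.8,267.4) and (470,269.8), side (376.9,221.3) and (390.6,213.5). The tray corners are readable in both views.

```bash
cat > vis.py <<'E'
import numpy as np, cv2
np.set_printoptions(precision=4,suppress=True)
CAL={"side":(607.61,316.524,243.110,[[-0.8013,0.3143,-0.5091,-0.2363],[-0.5982,-0.4339,0.6737,1.0732],[-0.0092,0.8443,0.5357,0.9081]]),
"top":(543.85,334.649,241.079,[[-0.0194,0.992,-0.1246,0.418],[-0.9998,-0.0198,-0.0023,0.046],[-0.0047,0.1245,0.9922,1.2661]])}
def ray(n,p):
    f,cx,cy,E=CAL[n];E=np.array(E);d=E[:,:3]@np.array([(p[0]-cx)/f,-(p[1]-cy)/f,-1]);return E[:,3],d/np.linalg.norm(d)
def at(n,p,z):
    o,d=ray(n,p);return o+d*(z-o[2])/d[2]
def tri(pt,ps):
    A=np.zeros((3,3));b=np.zeros(3);R=[ray("top",pt),ray("side",ps)]
    for o,d in R:
        M=np.eye(3)-np.outer(d,d);A+=M;b+=M@o
    x=np.linalg.solve(A,b);return x,max(np.linalg.norm((np.eye(3)-np.outer(d,d))@(x-o)) for o,d in R)
E
python3 - <<'E'
from vis import *
L=tri((239,248.8),(256,289));R=tri((291.6,229.2),(274.4,261.6));print("handle",L,R,np.linalg.norm(L[0]-R[0]))
v=R[0]-L[0];print("cab yaw",np.arctan2(v[0],-v[1]),(L[0]+R[0])/2)
P=tri((442.8,267.4),(376.9,221.3));Q=tri((470,269.8),(390.6,213.5));print("pusher",P,Q,(P[0]+Q[0])/2);v=Q[0]-P[0];print(np.arctan2(v[0],-v[1]),np.linalg.norm(v))
a=at("top",(446,205.4),.006);b=at("top",(477.2,209.6),.006)
c=at("top",(432,309.6),.021);d=at("top",(464.4,315.6),.021)
print(a,b,c,d,np.linalg.norm(a-b))
m=(a+b)/2-(c+d)/2;print("tray yaw",np.arctan2(m[1],m[0]),np.linalg.norm(m))
# shared floor outlines side: rear-left, front-left, front-right
for p in((339,219),(404,251),(419,243)):print(at("side",p,0))
E
```

```text
handle (array([0.5547, 0.2604, 0.071 ]), np.float64(0.0005384375575642166)) (array([0.5971, 0.1441, 0.0664]), np.float64(0.00021460985025040813)) 0.12383424664765677
cab yaw 0.35003360462976957 [0.5759 0.2023 0.0687]
pusher (array([ 0.5069, -0.1909,  0.0536]), np.float64(0.0007958153733377317)) (array([ 0.4999, -0.2518,  0.0528]), np.float64(0.00017735783093036846)) [ 0.5034 -0.2213  0.0532]
-0.11482866631216568 0.061283970081105935
[ 0.6556 -0.2146  0.006 ] [ 0.6441 -0.2874  0.006 ] [ 0.4132 -0.169   0.021 ] [ 0.3983 -0.2418  0.021 ] 0.07366892880354922
tray yaw -0.18474369867744983 0.24871140511894543
[ 0.6526 -0.2153  0.    ]
[ 0.4094 -0.1766  0.    ]
[ 0.3961 -0.2366  0.    ]
```

```bash
python3 - <<'E'
from vis import *
print("mugtop rim c",at("top",(266,148),.195),"gift",at("top",(350,333),.04),"bottle base",at("top",(187,356),.0),"bottle top",at("top",(165,361),.17))
h=np.array([.5755,.2025]);u=np.array([np.cos(.35),np.sin(.35)]);m=at("top",(266,148),.195)[:2]-h
print("mug in handle frame",m@u,m@[-u[1],u[0]])
E
```

```text
mugtop rim c [0.7457 0.1841 0.195 ] gift [0.3652 0.0187 0.04  ] bottle base [0.3187 0.3919 0.    ] bottle top [0.3232 0.3889 0.17  ]
mug in handle frame 0.15354245219532756 -0.0756226518183594
```

Request:
shift_gripper:
  steps:
    - [0,0,0,0,0,-0.15]
    - [0,0,0,0,0,-0.15]
    - [0,0,0,0,0,-0.15]
    - [0,0,0,0,0,-0.15]
    - [0,0,0,0,0,-0.15]
    - [0,0,0,0,0,-0.15]
    - [0,0,0,0,0,-0.15]
    - [0,0,0,0,0,-0.15]
    - [0,0,0,0,0,-0.15]
    - [0,0,0,0,0,-0.15]
  aperture: 0.032
  clamp_n: 20

```text
time_s: 1.1
ee_pos: [0.2231, -0.5026, 0.2271]
eef_rot: [-3.142, -0.001, 1.924]
force: [-0.4, 0.5, -0.2]
grip_width: 0.0319
grip_force: 0.0
```

Request:
shift_gripper:
  steps:
    - [0.034,0.0358,0,0,0,0]
    - [0.034,0.0358,0,0,0,0]
    - [0.034,0.0358,0,0,0,0]
    - [0.034,0.0358,0,0,0,0]
    - [0.034,0.0358,0,0,0,0]
    - [0.034,0.0358,0,0,0,0]
    - [0.034,0.0358,0,0,0,0]
    - [0.034,0.0358,0,0,0,0]

```text
time_s: 1.9
ee_pos: [0.4003, -0.1475, 0.2275]
eef_rot: [3.142, 0.0, 1.918]
force: [0.9, -0.7, -0.6]
grip_width: 0.032
grip_force: 0.0
```

Request:
shift_gripper:
  steps:
    - [0.034,0.0358,0,0,0,0]
    - [0.034,0.0358,0,0,0,0]
    - [0.034,0.0358,0,0,0,0]
    - [0.034,0.0358,0,0,0,0]
    - [0.034,0.0358,0,0,0,0]
    - [0.034,0.0358,0,0,0,0]
    - [0.034,0.034,0,0,0,0]
    - [0.034,0.034,0,0,0,0]
    - [0,0,0,0,0,0]
    - [0,0,0,0,0,0]

```text
time_s: 2.9
ee_pos: [0.5731, 0.203, 0.2265]
eef_rot: [-3.14, 0.0, 1.919]
force: [0.7, 0.0, -0.2]
grip_width: 0.032
grip_force: 0.0
```

```bash
cat >> vis.py <<'E'
def togo(x,y,z,yaw):
    from station import ctrl
    from scipy.spatial.transform import Rotation as Ro
    o=ctrl.get_obs();R=Ro.from_euler("xyz",o["eef_rot"])
    print("t",o["time_s"],"d(tool)",R.inv().apply(np.array([x,y,z])-o["ee_pos"]),"rotvec",(R.inv()*Ro.from_euler("xyz",[np.pi,0,yaw])).as_rotvec(),"q",o["qpos"])
E
python3 -c "
from vis import *
togo(.5755,.2025,.075,1.921)"
```

```text
t 2.9 d(tool) [-0.0012  0.0023  0.1514] rotvec [-0.0017  0.     -0.0017] q [ 0.2802  0.432   1.3443 -0.0001  1.367  -0.0683]
```

Request:
shift_gripper:
  steps:
    - [-0.001,0.002,0.03,0,0,0]
    - [0,0,0.04,0,0,0]
    - [0,0,0.035,0,0,0]
    - [0,0,0.012,0,0,0]
    - [0,0,0.012,0,0,0]
    - [0,0,0.012,0,0,0]
    - [0,0,0.01,0,0,0]
    - [0,0,0,0,0,0]

```text
time_s: 3.7
ee_pos: [0.5754, 0.202, 0.0757]
eef_rot: [-3.141, -0.0, 1.918]
force: [-0.0, -0.2, 0.9]
grip_width: 0.0319
grip_force: 0.0
```

Request:
shift_gripper:
  steps:
    - [0,0,0,0,0,0]
    - [0,0,0,0,0,0]
    - [0,0,0,0,0,0]
    - [0,0,0,0,0,0]
  aperture: 0.0
  clamp_n: 20

```text
time_s: 4.1
ee_pos: [0.5759, 0.2023, 0.0771]
eef_rot: [3.141, 0.0, 1.918]
force: [-0.4, -0.1, 3.5]
grip_width: 0.0102
grip_force: 20.0
```

Request:
shift_gripper:
  steps:
    - [0,-0.004,0,0,0,0]
    - [0,-0.012,0,0,0,0]
    - [0,-0.018,0,0,0,0]
    - [0,-0.02,0,0,0,0]
    - [0,-0.02,0,0,0,0]
    - [0,-0.02,0,0,0,0]
    - [0,-0.016,0,0,0,0]
    - [0,-0.008,0,0,0,0]
    - [0,-0.003,0,0,0,0]
    - [0,0,0,0,0,0]

```text
time_s: 5.1
ee_pos: [0.4618, 0.1612, 0.077]
eef_rot: [3.141, -0.0, 1.918]
force: [-1.4, 2.1, 6.9]
grip_width: 0.0104
grip_force: 20.0
```

Request:
shift_gripper:
  steps:
    - [0,-0.003,0,0,0,0]
    - [0,0,0,0,0,0]

```text
time_s: 5.3
ee_pos: [0.4592, 0.1603, 0.077]
eef_rot: [3.141, -0.0, 1.918]
force: [-2.6, 1.8, 8.8]
grip_width: 0.0101
grip_force: 20.0
```

Request:
shift_gripper:
  steps:
    - [0,0,0,0,0,0]
    - [0,0,0,0,0,0]
    - [0,0,-0.02,0,0,0]
    - [0,0,-0.03,0,0,0]
    - [0,0,-0.04,0,0,0]
    - [0,0,-0.04,0,0,0]
    - [0,0,-0.04,0,0,0]
    - [-0.02,0,0,0,0,0]
    - [-0.045,0,0,0,0,0]
    - [-0.045,0,0,0,0,0]
  aperture: 0.030

```text
time_s: 6.3
ee_pos: [0.4966, 0.0556, 0.2465]
eef_rot: [3.142, 0.0, 1.919]
force: [1.3, -0.2, 0.0]
grip_width: 0.0301
grip_force: 0.0
```

Request:
shift_gripper:
  steps:
    - [-0.045,0,0,0,0,0]
    - [-0.045,0,0,0,0,0]
    - [-0.045,0,0,0,0,0]
    - [-0.03,0,0,0,0,0]
    - [0,0,0,0,0,0]
  aperture: 0.094

```text
time_s: 6.8
ee_pos: [0.5529, -0.1018, 0.2455]
eef_rot: [-3.14, -0.0, 1.914]
force: [-0.1, 0.5, -0.1]
grip_width: 0.067
grip_force: 0.0
```

```bash
python3 - <<'E'
from station import ctrl
import cv2,numpy as np
t=ctrl.camera("top")["pixels"];s=ctrl.camera("side")["pixels"]
cv2.imwrite("pics/top1.png",t);cv2.imwrite("pics/side1.png",s)
def c(im,x,y,w,h,k): 
    o=cv2.resize(im[y:y+h,x:x+w],None,fx=k,fy=k,interpolation=cv2.INTER_CUBIC)
    for i in range(0,w,10): cv2.line(o,(i*k,0),(i*k,6 if i%50 else 14),(0,255,255),1)
    for i in range(0,h,10): cv2.line(o,(0,i*k),(6 if i%50 else 14,i*k),(0,255,255),1)
    return o
o=np.zeros((600,800,3),np.uint8)
o[:600,:400]=cv2.resize(c(t,190,180,80,120,5)*0+c(t,190,180,80,120,5),None,fx=1,fy=1)
cv2.imwrite("pics/c3.png",c(t,190,190,160,120,5))
cv2.imwrite("pics/c4.png",c(s,190,220,160,120,5))
E
```

```text
(no output)
```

View pics/c3.png

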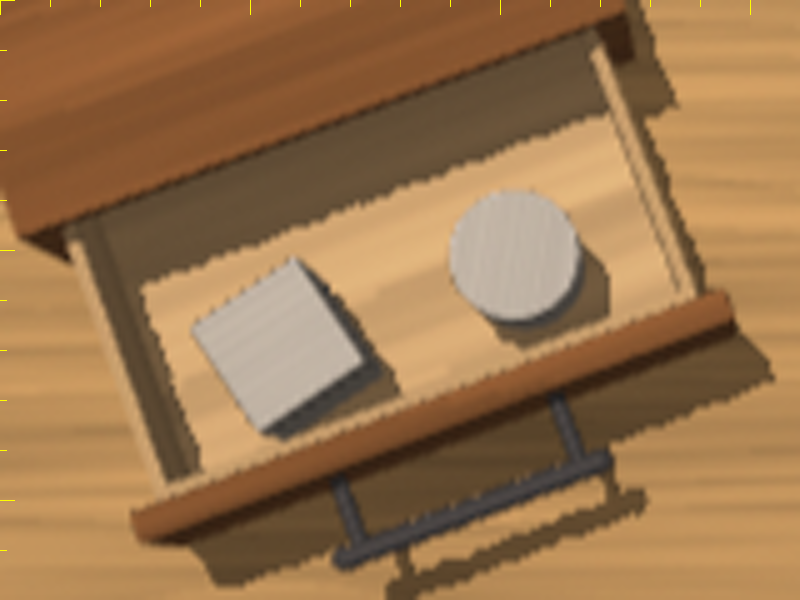

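View pics/c4.png

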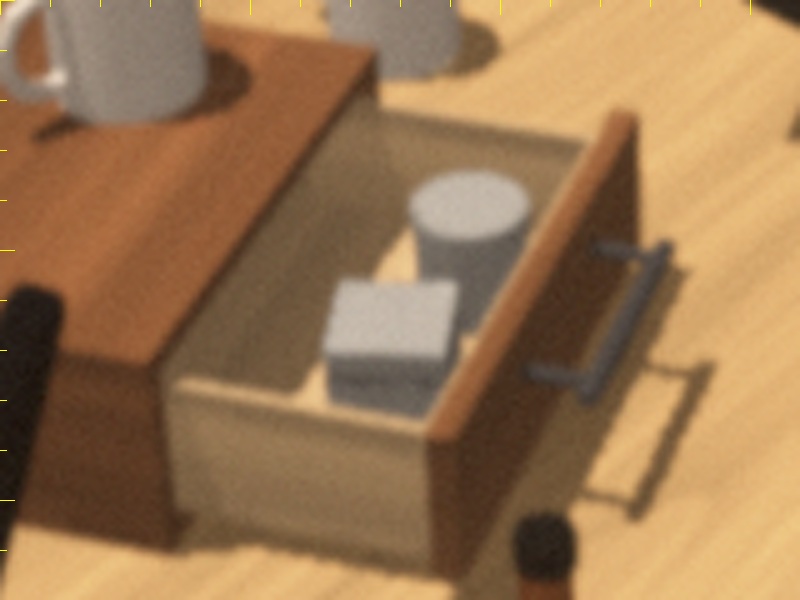

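The square tin is on the left. In the top view its top corners are at (249,242), (228.6,255.6), (242.8,276.4) and (262.8,262); in the side view they are at (258.4,276.4), (255.2,290.4), (279.4,291.4) and (281.6,276.6). The round tin is on the right, at about (293,241) in the top view.

```bash
python3 - <<'E'
from vis import *
T=[(249,242),(228.6,255.6),(242.8,276.4),(262.8,262)];S=[(258.4,276.4),(255.2,290.4),(279.4,291.4),(281.6,276.6)]
P=[];
for a,b in zip(T,S):
    x,e=tri(a,b);P.append(x);print(x,e)
P=np.array(P);print("c",P.mean(0))
Q=np.array([at("top",a,.092) for a in T]);print("top@.092",Q,Q.mean(0))
for Z in(P,Q):
    for i in range(4):
        v=Z[(i+1)%4]-Z[i];print(np.hypot(*v[:2]),(np.arctan2(v[1],v[0]))%(np.pi/2))
c=Q.mean(0)[:2];u=np.array([np.cos(.35),np.sin(.35)]);h=np.array([.4592,.1603])
print("tin in handle frame",(c-h)@u,(c-h)@[-u[1],u[0]])
print("round",at("top",(293,241),.082))
togo(c[0],c[1],.227,.35)
E
```

```text
[0.5675 0.2358 0.087 ] 0.0003744486309681179
[0.5383 0.2802 0.0862] 0.0006538190517147072
[0.4927 0.2496 0.0849] 0.00035661185688488326
[0.5228 0.2055 0.0877] 0.000579041573893936
c [0.5303 0.2428 0.0864]
top@.092 [[0.5671 0.2352 0.092 ]
 [0.5383 0.2795 0.092 ]
 [0.4925 0.2486 0.092 ]
 [0.5229 0.2053 0.092 ]] [0.5302 0.2421 0.092 ]
0.05315654101075646 0.5802164034334734
0.054986355097862954 0.5913010492834143
0.053369766743641876 0.5991007420340501
0.05398130980362433 0.5952814741914557
0.052871376012572885 0.5775203532075714
0.05521749393787832 0.5942760154834965
0.05288129996690407 0.6111630304492238
0.053438676508028894 0.5944595103745917
tin in handle frame 0.09476265354635366 0.05250994725889117
round [0.5687 0.1402 0.082 ]
t 6.9 d(tool) [0.3282 0.0948 0.019 ] rotvec [-0.0014  0.0002  1.5667] q [-0.2423  0.312   1.4622  0.0001  1.3686 -0.5882]
```

Request:
shift_gripper:
  steps:
    - [0,0,0,0,0,0.147]
    - [0,0,0,0,0,0.147]
    - [0,0,0,0,0,0.147]
    - [0,0,0,0,0,0.147]
    - [0,0,0,0,0,0.147]
    - [0,0,0,0,0,0.147]
    - [0,0,0,0,0,0.147]
    - [0,0,0,0,0,0.147]
    - [0,0,0,0,0,0.147]
    - [0,0,0,0,0,0]
  aperture: 0.084

```text
time_s: 7.9
ee_pos: [0.5523, -0.0974, 0.2465]
eef_rot: [-3.141, 0.0, 0.594]
force: [-0.6, -0.4, -0.1]
grip_width: 0.0839
grip_force: 0.0
```

```bash
python3 -c "
from vis import *
togo(.530,.2423,.227,.594)"
```

```text
t 7.9 d(tool) [ 0.1715 -0.2941  0.0195] rotvec [-0.0001  0.0001 -0.0003] q [-0.2398  0.3103  1.4628  0.      1.3686  0.7373]
```

Request:
shift_gripper:
  steps:
    - [0.01,-0.017,0,0,0,0]
    - [0.024,-0.041,0,0,0,0]
    - [0.024,-0.041,0,0,0,0]
    - [0.024,-0.041,0,0,0,0]
    - [0.024,-0.041,0,0,0,0]
    - [0.024,-0.041,0,0,0,0]
    - [0.024,-0.041,0,0,0,0]
    - [0.017,-0.03,0,0,0,0]
    - [0,0,0,0,0,0]
    - [0,0,0,0,0,0]

```text
time_s: 8.9
ee_pos: [0.5293, 0.2408, 0.2463]
eef_rot: [3.142, 0.0, 0.6]
force: [-0.1, 0.0, 0.5]
grip_width: 0.084
grip_force: 0.0
```

```bash
python3 -c "
from vis import *
togo(.530,.2423,.074,.594)"
```

```text
t 8.9 d(tool) [ 0.0015 -0.0009  0.1723] rotvec [0.     0.0005 0.0064] q [ 0.364   0.3576  1.4008 -0.0001  1.3836  1.3344]
```

Request:
shift_gripper:
  steps:
    - [0.0015,-0.001,0.02,0,0,0]
    - [0,0,0.045,0,0,0]
    - [0,0,0.045,0,0,0]
    - [0,0,0.025,0,0,0]
    - [0,0,0.015,0,0,0]
    - [0,0,0.012,0,0,0]
    - [0,0,0.01,0,0,0]
    - [0,0,0,0,0,0]

```text
time_s: 9.7
ee_pos: [0.5306, 0.2414, 0.074]
eef_rot: [-3.141, 0.001, 0.595]
force: [-0.1, -0.2, 0.6]
grip_width: 0.0841
grip_force: 0.0
```

Request:
shift_gripper:
  steps:
    - [0,0,0,0,0,0]
    - [0,0,0,0,0,0]
    - [0,0,0,0,0,0]
    - [0,0,0,0,0,0]
    - [0,0,0,0,0,0]
  aperture: 0.03
  clamp_n: 40

```text
time_s: 10.2
ee_pos: [0.5308, 0.2418, 0.075]
eef_rot: [3.142, -0.001, 0.595]
force: [-1.5, 1.3, 3.4]
grip_width: 0.056
grip_force: 40.0
```

Request:
shift_gripper:
  steps:
    - [0,0,-0.01,0,0,0]
    - [0,0,-0.03,0,0,0]
    - [0,0,-0.04,0,0,0]
    - [0,0,-0.04,0,0,0]
    - [0,0,-0.04,0,0,0]
    - [0,0,0,0,0,0]

```text
time_s: 10.8
ee_pos: [0.5321, 0.2421, 0.2408]
eef_rot: [3.139, -0.009, 0.595]
force: [0.6, 0.0, -2.1]
grip_width: 0.0558
grip_force: 40.0
```

```bash
python3 -c "
from vis import *
togo(.530,.2423,.074,-.184)"
```

```text
t 10.8 d(tool) [-0.0031 -0.0017  0.1668] rotvec [-0.0014 -0.0093  0.7788] q [ 0.3644  0.3627  1.4066 -0.0001  1.3631  1.3404]
```

Request:
shift_gripper:
  steps:
    - [0,0,0,0,0,0.13]
    - [0,0,0,0,0,0.13]
    - [0,0,0,0,0,0.13]
    - [0,0,0,0,0,0.13]
    - [0,0,0,0,0,0.13]
    - [0,0,0,0,0,0.129]
    - [0,0,0,0,0,0]

```text
time_s: 11.5
ee_pos: [0.5305, 0.2414, 0.234]
eef_rot: [3.141, 0.001, -0.186]
force: [-0.9, -0.4, -1.2]
grip_width: 0.0556
grip_force: 40.0
```

```bash
python3 -c "
from vis import *
togo(.4444,-.212,.12,-.184)"
```

```text
t 11.5 d(tool) [-0.0005  0.4615  0.1142] rotvec [ 0.0006  0.0008 -0.0023] q [ 0.3643  0.3692  1.4138 -0.0001  1.3596  2.1215]
```

Request:
shift_gripper:
  steps:
    - [0,0.02,0,0,0,0]
    - [0,0.045,0,0,0,0]
    - [0,0.045,0,0,0,0]
    - [0,0.045,0,0,0,0]
    - [0,0.045,0,0,0,0]
    - [0,0.045,0,0,0,0]
    - [0,0.045,0,0,0,0]
    - [0,0.045,0,0,0,0]
    - [0,0.045,0,0,0,0]
    - [0,0.045,0,0,0,0]

```text
time_s: 12.5
ee_pos: [0.452, -0.1779, 0.2345]
eef_rot: [3.142, -0.0, -0.18]
force: [0.6, 0.7, -0.5]
grip_width: 0.0556
grip_force: 40.0
```

Request:
shift_gripper:
  steps:
    - [0,0.025,0.02,0,0,0]
    - [0,0.011,0.04,0,0,0]
    - [0,0,0.04,0,0,0]
    - [0,0,0.014,0,0,0]
    - [0,0,0,0,0,0]
    - [0,0,0,0,0,0]

```text
time_s: 13.1
ee_pos: [0.4465, -0.2117, 0.1211]
eef_rot: [3.141, -0.0, -0.182]
force: [0.3, 0.0, -1.5]
grip_width: 0.0559
grip_force: 40.0
```

```bash
python3 - <<'E'
from vis import *
from station import ctrl
togo(.4444,-.212,.09,-.184)
t=ctrl.camera("top")["pixels"];s=ctrl.camera("side")["pixels"]
cv2.imwrite("pics/top2.png",t);cv2.imwrite("pics/side2.png",s)
def c(im,x,y,w,h,k): 
    o=cv2.resize(im[y:y+h,x:x+w],None,fx=k,fy=k,interpolation=cv2.INTER_CUBIC)
    o=cv2.convertScaleAbs(o,alpha=1.8,beta=10)
    for i in range(0,w,10): cv2.line(o,(i*k,0),(i*k,6 if i%50 else 14),(0,255,255),1)
    for i in range(0,h,10): cv2.line(o,(0,i*k),(6 if i%50 else 14,i*k),(0,255,255),1)
    return o
cv2.imwrite("pics/c5.png",np.hstack([c(t,400,200,100,150,4),c(s,330,170,100,150,4)]))
E
```

```text
t 13.1 d(tool) [-0.002   0.0006  0.0311] rotvec [ 0.0002 -0.0005  0.0021] q [-0.5169  0.2969  1.7918 -0.      1.0523  1.2358]
```

View pics/c5.png

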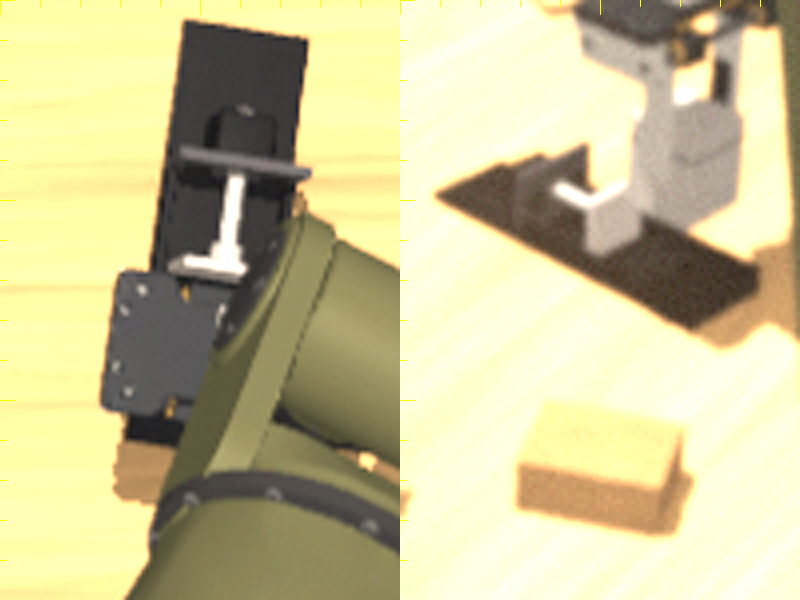

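The top view is blocked by the arm. The side view shows the tin held upright over the front of the tray, in line with it. The rails leave only 4 mm each side, so I'll refine the tray's line with a subpixel edge fit in the first top image.

```bash
python3 - <<'E'
from vis import *
g=cv2.cvtColor(cv2.imread("pics/top0.png"),cv2.COLOR_BGR2GRAY).astype(float)
L=[];R=[]
def cross(r,cs):
    v=[g[r,c] for c in cs]
    for i in range(len(v)-1):
        if v[i]<56<=v[i+1]: return cs[i]+(cs[i+1]-cs[i])*(56-v[i])/(v[i+1]-v[i])
for r in range(214,306,3):
    m=454+(258-r)*0.11
    l=cross(r,[int(m-7-k) for k in range(18)] ); q=cross(r,[int(m+9+k) for k in range(18)])
    if l and not 236<=r<=246 and not 262<r<275: L.append(at("top",(l,r),0))
    if q and r>250: R.append(at("top",(q,r),.021))
    if q and r in(214,220,226): print("rear right",at("top",(q,r),.006))
print(g[280,425:480].astype(int))
for n,P in(("L",L),("R",R)):
    P=np.array(P);k=np.polyfit(P[:,0],P[:,1],1);res=P[:,1]-np.polyval(k,P[:,0]);print(n,len(P),np.arctan(k[0]),"y at x=.4444,.5034:",np.polyval(k,[.4444,.5034]),res.std())
E
```

```text
rear right [ 0.6336 -0.2845  0.006 ]
rear right [ 0.6194 -0.2817  0.006 ]
rear right [ 0.6053 -0.2786  0.006 ]
[140 140 140 140 140 139 139 138 138 138  58  17  26  27  27  27  27  27
  26  27  27  27  27  26  26  27  25  26  26  26  26  26  26  26  27  26
  26  27  26  25  22  10  20  24  74 126 131 131 131 131 132 131 131 132
 132]
L 24 -0.1840612050350536 y at x=.4444,.5034: [-0.1757 -0.1867] 0.0002652879950501309
R 17 -0.1848381239595207 y at x=.4444,.5034: [-0.2493 -0.2603] 0.00034024817076987803
```

Request:
shift_gripper:
  steps:
    - [-0.002,0.001,0.02,0,0,-0.001]
    - [0,0,0.016,0,0,0]
    - [0,0,0,0,0,0]
    - [0,0,0,0,0,0]
  clamp_n: 50

```text
time_s: 13.6
ee_pos: [0.4446, -0.2124, 0.0855]
eef_rot: [3.141, -0.001, -0.183]
force: [0.2, -0.6, -0.2]
grip_width: 0.0557
grip_force: 50.0
```

```bash
python3 -c "
from vis import *
togo(.4444,-.2125,.059,-.1845)"
```

```text
t 13.6 d(tool) [-0.0002  0.0001  0.0265] rotvec [ 0.0004 -0.0011  0.0019] q [-0.5201  0.3473  1.822  -0.      0.9712  1.2334]
```

Request:
shift_gripper:
  steps:
    - [0,0,0.006,0,0,0]
    - [0,0,0.006,0,0,0]
    - [0,0,0.006,0,0,0]
    - [0,0,0.003,0,0,0]
    - [0,0,0,0,0,0]
    - [0,0,0,0,0,0]

```text
time_s: 14.2
ee_pos: [0.4442, -0.2122, 0.0635]
eef_rot: [-3.142, 0.0, -0.183]
force: [0.1, -0.4, -1.3]
grip_width: 0.0556
grip_force: 50.0
```

Request:
shift_gripper:
  steps:
    - [0,0,0.002,0,0,0]
    - [0,0,0.001,0,0,0]
    - [0,0,0,0,0,0]
    - [0,0,0,0,0,0]

```text
time_s: 14.6
ee_pos: [0.4441, -0.2122, 0.0605]
eef_rot: [3.142, -0.0, -0.183]
force: [0.3, -0.5, -1.9]
grip_width: 0.0557
grip_force: 50.0
```

Request:
shift_gripper:
  steps:
    - [0,0,0.001,0,0,0]
    - [0,0,0.001,0,0,0]
    - [0,0,0,0,0,0]
    - [0,0,0,0,0,0]

```text
time_s: 15.0
ee_pos: [0.4442, -0.2123, 0.0589]
eef_rot: [3.142, -0.0, -0.183]
force: [-2.8, 1.7, 6.7]
grip_width: 0.0558
grip_force: 50.0
```

Request:
shift_gripper:
  steps:
    - [0,0,0.001,0,0,0]
    - [0,0,0,0,0,0]
    - [0,0,0,0,0,0]

```text
time_s: 15.3
ee_pos: [0.4442, -0.2123, 0.0589]
eef_rot: [3.141, -0.0, -0.183]
force: [-9.5, 4.4, 22.1]
grip_width: 0.0558
grip_force: 50.0
```

Request:
shift_gripper:
  steps:
    - [0,0,-0.002,0,0,0]
    - [0,0,0,0,0,0]
    - [0,0,0,0,0,0]
    - [0,0,0,0,0,0]
  aperture: 0.068

```text
time_s: 15.7
ee_pos: [0.4441, -0.2122, 0.0592]
eef_rot: [-3.141, 0.0, -0.183]
force: [0.0, 0.2, 0.2]
grip_width: 0.0679
grip_force: 0.0
```

Request:
shift_gripper:
  steps:
    - [0,0,0,0,0,0]
    - [0,0,0,0,0,0]
    - [0,0,0,0,0,0]
    - [0,0,0,0,0,0]
  aperture: 0.03
  clamp_n: 60

```text
time_s: 16.1
ee_pos: [0.444, -0.2122, 0.0593]
eef_rot: [-3.142, 0.0, -0.183]
force: [-0.5, 0.2, -1.4]
grip_width: 0.0557
grip_force: 60.0
```

```bash
python3 -c "
from vis import *
togo(.5034+.022*.983,-.2235-.022*.183,.06,-.1845)"
```

```text
t 16.1 d(tool) [ 0.0824  0.0003 -0.0007] rotvec [-0.0001  0.0002  0.0013] q [-0.5202  0.3902  1.8372  0.      0.9145  1.2338]
```

Request:
shift_gripper:
  steps:
    - [0.008,0,0,0,0,0]
    - [0.01,0,0,0,0,0]
    - [0.006,0,0,0,0,0]
    - [0.004,0,0,0,0,0]
    - [0.004,0,0,0,0,0]
    - [0.004,0,0,0,0,0]
    - [0.004,0,0,0,0,0]
    - [0,0,0,0,0,0]

```text
time_s: 16.9
ee_pos: [0.4827, -0.2193, 0.0594]
eef_rot: [-3.141, 0.003, -0.183]
force: [-9.4, 0.9, 6.2]
grip_width: 0.056
grip_force: 60.0
```

Request:
shift_gripper:
  steps:
    - [0.004,0,0,0,0,0]
    - [0.004,0,0,0,0,0]
    - [0.004,0,0,0,0,0]
    - [0.004,0,0,0,0,0]
    - [0.004,0,0,0,0,0]
    - [0.004,0,0,0,0,0]
    - [0,0,0,0,0,0]

```text
time_s: 17.6
ee_pos: [0.5056, -0.2235, 0.0594]
eef_rot: [-3.141, 0.005, -0.183]
force: [-16.8, 4.2, 12.7]
grip_width: 0.0558
grip_force: 60.0
```

```bash
python3 -c "
from vis import *
togo(.5034+.022*.983,-.2235-.022*.183,.06,-.1845)"
```

```text
t 17.6 d(tool) [ 0.0199  0.0004 -0.0006] rotvec [-0.0005  0.0049  0.0018] q [-0.4821  0.5043  1.661  -0.0011  0.9812  1.272 ]
```

Request:
shift_gripper:
  steps:
    - [0.004,0,-0.0005,0,0,0]
    - [0.004,0,0,0,0,0]
    - [0.004,0,0,0,0,0]
    - [0.002,0,0,0,0,0]
    - [0,0,0,0,0,0]

```text
time_s: 18.1
ee_pos: [0.5189, -0.226, 0.0595]
eef_rot: [-3.141, 0.006, -0.183]
force: [-17.8, 3.6, 10.1]
grip_width: 0.0557
grip_force: 60.0
```

Request:
shift_gripper:
  steps:
    - [0.001,0,0,0,0,0]
    - [0.001,0,0,0,0,0]
    - [0,0,0,0,0,0]

```text
time_s: 18.4
ee_pos: [0.5206, -0.2263, 0.0595]
eef_rot: [-3.141, 0.007, -0.183]
force: [-19.0, 3.7, 11.1]
grip_width: 0.0553
grip_force: 60.0
```

```bash
python3 -c "
from vis import *
togo(.5034+.022*.983,-.2235-.022*.183,.06,-.1845)"
```

```text
t 18.4 d(tool) [ 0.0046  0.0004 -0.0005] rotvec [-0.0008  0.0065  0.0018] q [-0.474   0.5326  1.6154 -0.0014  1.      1.2802]
```

Request:
shift_gripper:
  steps:
    - [0.001,0,0,0,0,0]
    - [0.001,0,0,0,0,0]
    - [0,0,0,0,0,0]

```text
time_s: 18.7
ee_pos: [0.5225, -0.2266, 0.0595]
eef_rot: [-3.141, 0.007, -0.183]
force: [-21.0, 3.8, 11.5]
grip_width: 0.0558
grip_force: 60.0
```

Request:
shift_gripper:
  steps:
    - [0.001,0,0,0,0,0]
    - [0,0,0,0,0,0]

```text
time_s: 18.9
ee_pos: [0.5234, -0.2268, 0.0595]
eef_rot: [-3.141, 0.007, -0.183]
force: [-20.7, 4.4, 11.8]
grip_width: 0.0556
grip_force: 60.0
```

Request:
shift_gripper:
  steps:
    - [0.001,0,0,0,0,0]
    - [0,0,0,0,0,0]

```text
time_s: 19.1
ee_pos: [0.5244, -0.227, 0.0595]
eef_rot: [-3.141, 0.007, -0.183]
force: [-20.8, 4.1, 11.7]
grip_width: 0.0555
grip_force: 60.0
```

Request:
shift_gripper:
  steps:
    - [0.001,0,0,0,0,0]
    - [0,0,0,0,0,0]

```text
time_s: 19.3
ee_pos: [0.5249, -0.2271, 0.0596]
eef_rot: [-3.141, 0.008, -0.183]
force: [-25.1, 5.3, 15.6]
grip_width: 0.0555
grip_force: 60.0
```

Request:
shift_gripper:
  steps:
    - [0.001,0,0,0,0,0]
    - [0,0,0,0,0,0]

```text
time_s: 19.5
ee_pos: [0.5251, -0.2271, 0.0596]
eef_rot: [-3.14, 0.01, -0.183]
force: [-33.2, 6.4, 21.9]
grip_width: 0.0555
grip_force: 60.0
```

Request:
shift_gripper:
  steps:
    - [0.001,0,0,0,0,0]
    - [0,0,0,0,0,0]

```text
time_s: 19.7
ee_pos: [0.5252, -0.2272, 0.0596]
eef_rot: [-3.14, 0.013, -0.183]
force: [-40.8, 7.6, 27.7]
grip_width: 0.0557
grip_force: 60.0
```

Request:
shift_gripper:
  steps:
    - [-0.001,0,-0.0008,0,0,0]
    - [0,0,0,0,0,0]
    - [0,0,0,0,0,0]

```text
time_s: 20.0
ee_pos: [0.525, -0.2271, 0.0596]
eef_rot: [-3.14, 0.01, -0.183]
force: [-28.9, 4.8, 12.3]
grip_width: 0.0557
grip_force: 60.0
```

Request:
shift_gripper:
  steps:
    - [-0.0005,0,0,0,0,0]
    - [0,0,0,0,0,0]
    - [0,0,0,0,0,0]

```text
time_s: 20.3
ee_pos: [0.5249, -0.2271, 0.0596]
eef_rot: [-3.14, 0.009, -0.183]
force: [-24.8, 3.6, 9.2]
grip_width: 0.0558
grip_force: 60.0
```

Request:
shift_gripper:
  steps:
    - [0,0,0,0,0,0]
    - [0,0,0,0,0,0]
    - [0,0,0,0,0,0]
    - [0,0,0,0,0,0]
    - [0,0,0,0,0,0]

```text
time_s: 20.8
ee_pos: [0.5249, -0.2271, 0.0596]
eef_rot: [-3.14, 0.009, -0.183]
force: [-25.0, 4.0, 9.5]
grip_width: 0.0559
grip_force: 60.0
```

```bash
python3 - <<'E'
from vis import *
from station import ctrl
t=ctrl.camera("top")["pixels"];s=ctrl.camera("side")["pixels"]
a=cv2.resize(s[160:280,310:460],(800,600)[:1]+(600,)) if 0 else cv2.resize(s[170:290,320:440],(400,400),interpolation=cv2.INTER_CUBIC)
b=cv2.resize(t[90:330,180:500],(400,300))
o=np.zeros((400,800,3),np.uint8);o[:,:400]=a;o[:300,400:]=b
cv2.imwrite("pics/c6.png",cv2.convertScaleAbs(o,alpha=1.4))
E
```

```text
(no output)
```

View pics/c6.png

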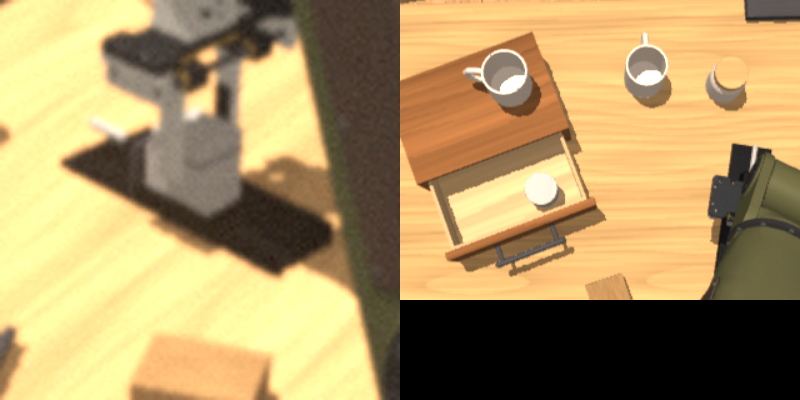

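The tin stands upright in the tray, pressed back, with the pusher rod sticking out behind the stop plate (crop (110,128)). The round tin is still in the open drawer (crop (541,190)), and the goods in view are where they were.

```bash
python3 -c "
from station import ctrl
print(ctrl.hand_in())"
```

```text
the job is handed in; nothing more can be done
None
```

The job is handed in: the square tin stands upright between the tray rails, held with about 25 N at the wrist against the pusher at its hard stop, after briefly reading about 41 N, and the round tin is still in the open drawer.

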